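# Free the brake valve to float and index the repair turntable

### The job

Turn the amplifier on the repair turntable to its next working position. First free the table's hydraulic brake: push the valve's ball-knob lever forward under its guard hood, away from the robot, steadily and without ramming it, past the stiff detent until it snaps into the float notch and stays there on its own. Then pull up the table's spring index plunger, turn the table one hole (45 degrees) counter-clockwise seen from above, and let the plunger drop fully into that hole so the table is locked; leave the tin, wrench and bin where they are.

Things in the scene. Friction and masses are not known exactly. Their poses are not given: they have to be found in the camera images.
- lever (a joint): lever angle (rad) about its level hinge, growing as the knob is pushed along +x of lever_pivot. At 0 it leans 0.30 back from upright (to -x). Starts at -0.10 to 0.12, held by friction (1.5 N). At 0.24 it meets the detent: 10 to 15 N at the knob, then less until the crest at 0.42. Let go before that, it slides back; past it, it snaps ahead, off the finger, to float, 0.59 to 0.64 (end stop)
- lever_knob (a point): centre of the lever's black ball knob, 40 mm across, on a 12 mm steel rod, 130 mm from the lever's hinge
- lever_pivot (a point): centre of the lever's hinge on the grey valve block, 60 mm above the bench; axes: x is the level direction in which the lever is pushed, y the hinge axis, z up. The block is 85 mm (x) by 80 mm (y) and reaches 72 mm above the bench; its base plate is 150 x 130 x 12 mm
- guard_hood (a point): middle of the lower near edge of the valve's fixed steel guard hood, 248 mm above the bench, 5 mm ahead (+x) of the lever's hinge; same axes. The bar runs 64 mm on along +x, is 36 mm high, 182 mm long along y, on two legs at y +-88 mm. An upright gripper strikes it before the lever is past its crest; one tilted 25 to 40 degrees, fingers pointing forward and down, passes below
- turntable (a joint): angle (rad) of the aluminium table about its upright axis, growing counter-clockwise seen from above; 0 at the start with the plunger in its hole; the next hole is at 0.785, the one after at 1.571. Light friction, about 1 N at the plunger
- plunger (a joint): how far (m) the plunger is pulled up: 0 is fully down in a hole, its pin 10 mm deep; above 10 mm it frees the table; stop at 22 mm. A spring pushes it down with 5 to 8 N. Let go between holes, the pin rides on the ring's top (about 10 mm up) and drops when it comes over a hole (1.5 mm play each way)
- plunger_knob (a point): centre of the plunger's round black knob, 34 mm across, 30 mm high, axis upright; fully down it is 113 mm above the bench. It rides on the table's arm, 150 mm from the table's axis, on the robot's side. 16 mm below the knob is a 25 mm round steel boss. The amplifier box on the table stays within 100 mm of the table's axis and 136 mm above the bench
- table_axis (a point): point on the turntable's upright axis, at the top of the fixed grey index ring (336 mm across, with eight holes on a 150 mm radius), 50 mm above the bench
- tin: upright tin, 72 mm across, 110 mm high; origin under its centre; leave alone
- wrench: wrench 180 mm long lying on the bench; leave alone
- bin: open blue parts bin 160 x 110 x 70 mm; origin under its centre; leave alone

How it is judged:
By the outcome, as a careful person would: the job done as asked, in the order asked, and still so for the second after the job is handed in, with the robot touching nothing.
It also fails if it takes over 58 s, if anything falls off the work surface, if the arm or the gripper's body presses on something with over 40 N, if the wrist force passes 120 N, or if a joint passes its speed limit or range.

### The arm

A 7-joint arm with a two-finger parallel gripper is mounted at the origin on the work surface. World frame = base frame: x ahead of the robot, y to its left, z up, the work surface at z = 0. Lengths are in m, angles in rad, forces in N, time in s.
With the tool pointing down it reaches from about 0.35 to 0.9 m from the base axis. Payload 7.2 kg.
Tool frame: the origin (TCP) lies at the very end of the fingers, on their centre line; the grasp point (between the pads) lies behind it (arm.pinch_z is the z of the grasp point in the tool frame, in m); z points along the fingers, x is the direction in which the jaws open and shut, and the axes are right-handed (so a half turn about z gives the same grasp; the last joint's range is limited). The gripper opens to 85 mm and grips with 20 to 120 N. Pads are 22 mm wide; open, the fingers measure 114 mm over their backs; the gripper's body (76 mm by 85 mm) begins 54 mm behind the grasp point. The pads swing forward as they close: fully open they stand 13 mm farther back than shut.
Start: joints at [-0.068, 0.411, -0.013, 1.596, 0.006, 1.134, -0.082], TCP at [0.625, -0, 0.231] pointing down, gripper open.
Joint ranges: [-2.95, 2.95], [-0.29, 1.99], [-1.47, 1.44], [0.14, 2.54], [-1.03, 4.17], [0.13, 1.85], [-2.86, 2.86]. Speed limits (rad/s): [2.39, 2.39, 3.01, 3.01, 3.14, 3.14, 3.14].

### API

Orientations are given as a rotation vector (axis times angle).
In Python, from station import arm gives the robot as it stands.
- The arm moves only by the tool drive_tool, never from a script. Its argument "plan" is a list of rows, each a list of 7 numbers: the turn, a rotation vector about the tool's x, y, z in degrees, then the shift along the tool's x, y, z in cm, then the gripper's target within -1 to 1 (fully open at 1, half-way at 0, shut at -1). In form: [[wx, wy, wz, tx, ty, tz, claw], ...]. A call has exactly 8 rows; each row shifts and turns the commanded pose from where the row before left it, along the tool's axes as they then stand; what a row does not reach is not made up. A row lasts 1/12 s, in which the tool goes at most 41.7 mm and 7.16 degrees, less where a joint would pass 70% of its speed; a pose out of reach is approached as far as the arm can. A call with a gripper value outside its range is refused whole. The fingers move at their own pace and stop on an object; "newtons" is the grip in N (left out, the last holds). Time passes only in rows, so rows that do not move let the fingers close, or fill a call up. It gives the time, the measured TCP pose, the force and the opening at its end, in the units of the state.
- arm.sense(): the state, without advancing time (a new reading comes with each control period).
- arm.snapshot(name): name is "scene" or "side" or "wrist"; returns (picture, depth): 420x560x3 uint8, red, green, blue; 420x560 float32, m along the optical axis (not along the pixel's ray), 0 where there is no reading.
- arm.get_calibration(name): a dict with "mtx" (3x3 intrinsics, pixels), "R" (3x3) and "t" (3): a world point X has camera coordinates R X + t. Camera axes: x right, y down, z forward; pixel columns grow to the right and rows downward; lengths in m; the calibration is good to about 2 mm. A picture is of the moment at which its call begins: read the wrist's pose just before it. get_calibration takes no time and is no camera call; for the wrist camera it gives the pose at the moment of the call.
- arm.close_job(): hands the job in, once; it reports no verdict.
Trained networks look in the newest picture that a camera, given by its name, has taken for a name from the list of things; names that differ only in an ending like _2 or _b are one class to them, and where a whole thing is asked for, a point or a joint stands for the part that bears it (a point fixed in the world has none). Each returns a list of dicts, best first, with "confidence" (0 to 1); they miss things now and then, are a little off and sometimes report something else, mostly with a low value. They report only what shows in the picture. A call takes as long as a camera call.
- arm.spot_in(camera, query): "point" ([x, y, z] in m, in world coordinates, good to about 4 mm: the middle of the surface that is visible of it).
- arm.place_of(camera, query): "point" ([x, y, z] in m, in world coordinates, good to about 4 mm: a listed point, or the origin of a listed thing).
The state is a dict: "clock": time; "qpos": joint angles; "qvel": joint speeds; "joint_torque": joint torques, N m; "tool_pos": TCP position; "tcp_rot": TCP orientation; "ft_force": force on the tool from outside, world axes, zero at the start; "wrist_torque": the same for the moment, N m; "finger_gap": finger opening in m.
Only numpy, scipy, OpenCV 4.12 (cv2) and the standard library are available. Lean on these libraries where they do the work, as an engineer would, in place of code of your own. Each camera call takes 0.05 s, during which the arm holds its last target.

## Working session

There is one attempt and no reset: what is moved stays moved. The work goes in short steps, Python scripts to look and compute and a tool call to move; the robot and the scene stay as the last step left them, time stands still between calls to the robot, and variables do not carry over. Pictures are saved under pics/ and viewed, and the job is handed in when it is done.

Besides the shell and the picture viewer there is one more tool, called after "Call:" as name([rows], argument=value, ...), one row to a line, values as JSON. drive_tool: Moves the arm, as the interface text tells. Its arguments: {"type":"object","properties":{"plan":{"type":"array","items":{"type":"array","items":{"type":"number"}}},"newtons":{"type":"number"}},"required":["plan"]}

```bash
ls; mkdir -p pics; cat > h.py <<'E'
import numpy as np, cv2
from scipy.spatial.transform import Rotation as Ro
from station import arm
def save(n,f):
    p,d=arm.snapshot(n); cv2.imwrite('pics/'+f,p[:,:,::-1]); return p,d
E
python3 - <<'E'
from h import *
s=arm.sense(); print(s); print(arm.pinch_z)
for c in ['scene','side']:
    save(c,c+'0.png')
    for q in ['lever_knob','lever_pivot','guard_hood','plunger_knob','table_axis','tin','wrench','bin']:
        print(c,q,[(np.round(r['point'],3),round(r['confidence'],2)) for r in arm.place_of(c,q)[:2]])
print(arm.sense()['clock'])
E
```

```text
pics
{'clock': 0.0, 'qpos': array([-0.0681994 ,  0.41190518, -0.01274197,  1.59706364,  0.00557851,
        1.13430713, -0.0821735 ]), 'qvel': array([ 6.63658966e-04, -8.73714340e-04, -2.13455567e-03, -9.48958170e-04,
       -4.93217191e-04,  3.67777078e-04,  6.25756624e-05]), 'joint_torque': array([-1.18789325e-03, -6.00636005e+01,  6.81361444e-01, -2.99419034e+01,
        1.37590774e-02,  1.04116063e-02,  2.51732433e-05]), 'tool_pos': array([ 6.24489191e-01, -1.86026698e-05,  2.30441602e-01]), 'tcp_rot': array([ 3.14150577e+00,  1.08362445e-04, -2.58535387e-03]), 'ft_force': array([ 0.20690766, -0.31616927,  0.92816502]), 'wrist_torque': array([-0.03099068, -0.05727218,  0.01850161]), 'finger_gap': 0.08537631134746113}
-0.0187
scene lever_knob []
scene lever_pivot [(array([ 0.585, -0.201,  0.059]), 0.89)]
scene guard_hood [(array([ 0.592, -0.2  ,  0.248]), 0.67)]
scene plunger_knob []
scene table_axis []
scene tin [(array([ 0.778, -0.065,  0.002]), 0.66)]
scene wrench []
scene bin [(array([0.458, 0.528, 0.001]), 0.57)]
side lever_knob [(array([ 0.559, -0.198,  0.192]), 0.57)]
side lever_pivot [(array([ 0.581, -0.202,  0.054]), 0.56)]
side guard_hood [(array([ 0.586, -0.2  ,  0.251]), 0.9)]
side plunger_knob [(array([0.503, 0.259, 0.115]), 0.4)]
side table_axis [(array([0.503, 0.258, 0.115]), 0.64)]
side tin [(array([ 0.781, -0.07 , -0.   ]), 0.7)]
side wrench [(array([ 0.471, -0.498,  0.   ]), 0.89)]
side bin [(array([ 0.446,  0.526, -0.005]), 0.97)]
0.9
```

View pics/scene0.png

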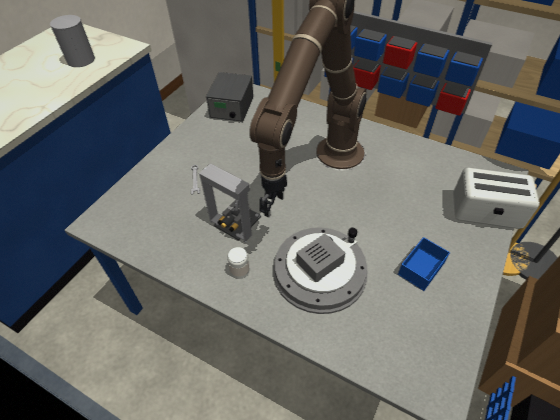

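View pics/side0.png

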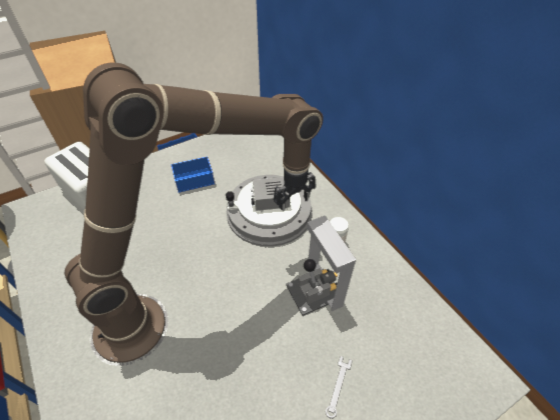

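The scene view shows the valve at about (232,205), the tin at (237,262), and the index ring at (320,267) with the plunger at (352,232). In the side view the lever knob is at (310,265) and the plunger at (230,197). Next I'll measure the geometry from depth.

```bash
cat >> h.py <<'E'
def cloud(n,f):
    p,d=save(n,f); c=arm.get_calibration(n); K,R,t=c['mtx'],c['R'],c['t']
    v,u=np.mgrid[:d.shape[0],:d.shape[1]]
    X=np.stack([(u-K[0,2])/K[0,0]*d,(v-K[1,2])/K[1,1]*d,d],-1)
    W=(X-t)@R
    W[d<=0]=np.nan
    return p,W
E
python3 - <<'E'
from h import *
from scipy.optimize import least_squares
for c in ['scene','side']:
    p,W=cloud(c,c+'1.png'); np.save(c+'.npy',W)
    # ring
    m=(abs(W[...,2]-0.05)<0.004)&(W[...,0]>.35)&(W[...,0]<.95)&(W[...,1]>0.0)&(W[...,1]<.48)
    m&=~((W[...,1]>.45))
    P=W[m]; print(c,'ring n',m.sum(),P.min(0),P.max(0))
    # outer boundary: convex hull
    h=cv2.convexHull(P[:,:2].astype(np.float32))[:,0]
    r=least_squares(lambda q:np.hypot(h[:,0]-q[0],h[:,1]-q[1])-.168,[.65,.25],loss='soft_l1',f_scale=.002)
    print('axis',r.x,np.abs(r.fun).mean())
    # dark points near plunger knob, and lever knob
    dark=p.max(-1)<60
    m=dark&(W[...,2]>.09)&(W[...,2]<.14)&(np.hypot(W[...,0]-.503,W[...,1]-.259)<.04)
    print('plk',m.sum(),W[m].mean(0),W[m].min(0),W[m].max(0))
    m=(W[...,2]>.15)&(W[...,2]<.23)&(np.hypot(W[...,0]-.559,W[...,1]+.2)<.035)&dark
    if m.sum(): 
        P=W[m]; r=least_squares(lambda q:np.linalg.norm(P-q,axis=1)-.02,[.56,-.2,.18],loss='soft_l1',f_scale=.002)
        print('lk',m.sum(),r.x,np.abs(r.fun).mean())
    m=(W[...,2]>.278)&(W[...,2]<.29)&(W[...,0]>.5)&(W[...,0]<.75)&(W[...,1]>-.33)&(W[...,1]<-.08)
    P=W[m].astype(np.float32)
    print('hood',m.sum(),cv2.minAreaRect(P[:,:2]),P[:,2].mean())
for q in ['plunger_knob','table_axis','lever_knob']:
    print(q,[(np.round(r['point'],3),round(r['confidence'],2)) for r in arm.place_of('scene',q)])
E
```

```text
scene ring n 1907 [0.47526647 0.03023433 0.04601403] [0.80981129 0.36490759 0.05399752]
axis [0.64263633 0.19867864] 0.0010030627908153248
plk 70 [0.51093297 0.26045795 0.12132404] [0.49098019 0.24710418 0.10102199] [0.52363235 0.27412348 0.13170129]Traceback (most recent call last):
  File "<stdin>", line 23, in <module>
cv2.error: OpenCV(4.12.0) /io/opencv/modules/imgproc/src/convhull.cpp:143: error: (-215:Assertion failed) total >= 0 && (depth == CV_32F || depth == CV_32S) in function 'convexHull'
```

```bash
python3 - <<'E'
from h import *
from scipy.optimize import least_squares
for c in ['scene','side']:
    p,W=cloud(c,c+'1.png'); W=W.astype(np.float32)
    m=(abs(W[...,2]-0.05)<0.004)&(W[...,0]>.35)&(W[...,0]<.95)&(W[...,1]>0.0)&(W[...,1]<.45)
    P=W[m]
    h=cv2.convexHull(np.ascontiguousarray(P[:,:2]))[:,0]
    r=least_squares(lambda q:np.hypot(h[:,0]-q[0],h[:,1]-q[1])-.168,[.65,.25],loss='soft_l1',f_scale=.002)
    print(c,'axis',r.x,np.abs(r.fun).mean())
    dark=p.max(-1)<60
    m=dark&(W[...,2]>.09)&(W[...,2]<.14)&(np.hypot(W[...,0]-.503,W[...,1]-.259)<.04)
    print('plk',m.sum(),W[m].mean(0),W[m].min(0),W[m].max(0))
    m=(W[...,2]>.14)&(W[...,2]<.23)&(np.hypot(W[...,0]-.559,W[...,1]+.2)<.035)&dark
    if m.sum(): 
        P=W[m]; r=least_squares(lambda q:np.linalg.norm(P-q,axis=1)-.02,[.56,-.2,.18],loss='soft_l1',f_scale=.002)
        print('lk',m.sum(),r.x,np.abs(r.fun).mean())
    m=(W[...,2]>.272)&(W[...,2]<.295)&(W[...,0]>.5)&(W[...,0]<.75)&(W[...,1]>-.33)&(W[...,1]<-.08)
    P=W[m]
    if len(P)>3: print('hood',m.sum(),cv2.minAreaRect(np.ascontiguousarray(P[:,:2])),P[:,2].mean())
for q in ['plunger_knob','table_axis','lever_knob']:
    print(q,[(np.round(r['point'],3),round(r['confidence'],2)) for r in arm.place_of('scene',q)])
E
```

```text
scene axis [0.64297436 0.19829459] 0.0011321046029057434
plk 71 [0.5108386  0.26061368 0.12145434] [0.49098825 0.24618714 0.10184824] [0.52250046 0.27442062 0.13196717]
hood 737 ((0.6259617209434509, -0.20323170721530914), (0.18514807522296906, 0.06976670026779175), 83.11677551269531) 0.28162402
side axis [0.63712807 0.19461605] 0.0012015501044877282
plk 48 [0.4954499  0.24534851 0.12139917] [0.48414087 0.23528482 0.10358384] [0.5087102  0.26054645 0.13110776]
lk 109 [ 0.55709461 -0.19915323  0.18688144] 0.0014957469916217184
hood 1174 ((0.6192317605018616, -0.2065432220697403), (0.18426014482975006, 0.06617268174886703), 83.72636413574219) 0.28284737
plunger_knob []
table_axis []
lever_knob []
```

Geometry so far: hinge at about (0.585,-0.201), push direction yawed about -6.6°, and lever knob at (0.557,-0.199,0.187). The table axis is at (0.640,0.1965) and the plunger knob at (0.503,0.254). First I'll pull back behind the valve, shut the gripper and yaw.

Call:
drive_tool([
  [0,0,0,-2,2.5,0,-1],
  [0,0,0,-2,2.5,0,-1],
  [0,0,0,-2,2.5,0,-1],
  [0,0,0,-2,2.5,0,-1],
  [0,0,0,-2,2.4,0,-1],
  [0,0,0,-2,2.4,0,-1],
  [0,0,0,-2,2.4,0,-1],
  [0,0,0,-2,2.4,0,-1],
], newtons=30)

```text
clock: 1.87
tool_pos: [0.4639, -0.197, 0.2315]
tcp_rot: [3.141, 0.0, 0.001]
ft_force: [-0.1, -0.6, -0.2]
finger_gap: -0.0002
```

Call:
drive_tool([
  [0,0,-7,0,0,0,-1],
  [0,0,-7,0,0,0,-1],
  [0,0,-7,0,0,0,-1],
  [0,0,-7,0,0,0,-1],
  [0,0,-7,0,0,0,-1],
  [0,0,-7,0,0,0,-1],
  [0,0,-7,0,0,0,-1],
  [0,0,-7,0,0,0,-1],
])

```text
clock: 2.53
tool_pos: [0.465, -0.196, 0.2314]
tcp_rot: [2.769, 1.483, 0.0]
ft_force: [-0.1, 0.4, -1.2]
finger_gap: -0.0
```

Call:
drive_tool([
  [0,0,-7,0,0,0,-1],
  [0,0,-7,0,0,0,-1],
  [0,0,-7,0,0,0,-1],
  [0,0,-6.4,0,0,0,-1],
  [-7,0,0,0,0,0,-1],
  [-7,0,0,0,0,0,-1],
  [-7,0,0,0,0,0,-1],
  [-7,0,0,0,0,0,-1],
])

```text
clock: 3.2
tool_pos: [0.465, -0.1968, 0.2324]
tcp_rot: [2.041, 1.818, 0.457]
ft_force: [1.1, 2.9, 0.1]
finger_gap: -0.0001
```

Call:
drive_tool([
  [-7,0,0,0,0,0,-1],
  [0,0,0,0.14,-0.18,1.26,-1],
  [0,0,0,0.14,-0.18,1.26,-1],
  [0,0,0,0.14,-0.18,1.26,-1],
  [0,0,0,0.14,-0.18,1.26,-1],
  [0,0,0,0.14,-0.18,1.26,-1],
  [0,0,0,0.14,-0.18,1.26,-1],
  [0,0,0,0,0,0,-1],
])

```text
clock: 3.87
tool_pos: [0.4984, -0.1861, 0.1597]
tcp_rot: [1.999, 1.792, 0.524]
ft_force: [-0.1, 0.6, 0.2]
finger_gap: -0.0001
```

```bash
cat >> h.py <<'E'
def st():
    s=arm.sense(); M=Ro.from_rotvec(s['tcp_rot']).as_matrix()
    print('t',round(s['clock'],2),'tcp',np.round(s['tool_pos'],4),'F',np.round(s['ft_force'],1)); print(np.round(M,3)); print('q',np.round(s['qpos'],2))
    return s,M
E
python3 - <<'E'
from h import *
st()
p,W=cloud('side','side2.png')
save('wrist','wrist2.png')
for c in ['side','wrist']:
  for q in ['lever_knob','lever_pivot']:
    print(c,q,[(np.round(r['point'],3),round(r['confidence'],2)) for r in arm.place_of(c,q)[:2]])
cv2.imwrite('pics/side2c.png',cv2.resize(p[180:380,220:460,::-1],None,fx=3,fy=3))
E
```

```text
t 3.87 tcp [ 0.4984 -0.1861  0.1597] F [-0.1  0.6  0.2]
[[ 0.106  0.843  0.527]
 [ 0.994 -0.095 -0.048]
 [ 0.01   0.529 -0.848]]
q [ 0.52  0.15 -0.18  2.33 -0.72  0.17  2.5 ]
side lever_knob [(array([ 0.555, -0.197,  0.19 ]), 0.69)]
side lever_pivot [(array([ 0.581, -0.2  ,  0.055]), 0.71)]
wrist lever_knob [(array([ 0.56 , -0.194,  0.186]), 0.81)]
wrist lever_pivot [(array([ 0.582, -0.198,  0.057]), 0.57)]
```

View pics/wrist2.png

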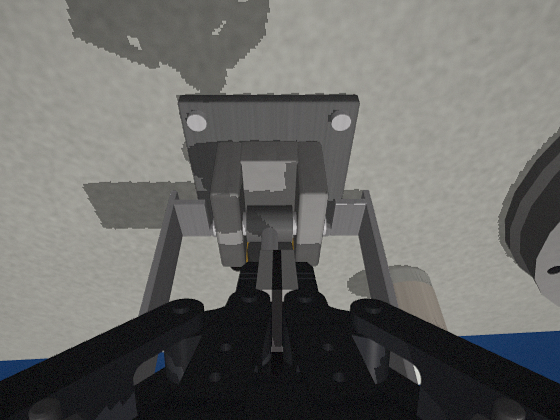

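View pics/side2c.png

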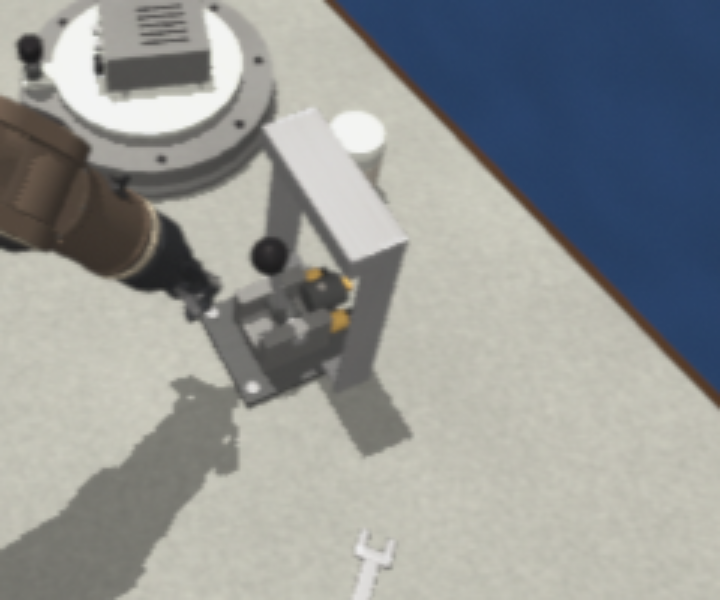

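The tool is tilted about 32° with the tips behind the knob; in the wrist view the fingertip at (277,262) is roughly in line with the plate centre at 269, about 4 mm too far left. I'll approach to just before contact.

Call:
drive_tool([
  [0,0,0,-0.1,0.66,0.27,-1],
  [0,0,0,-0.1,0.66,0.27,-1],
  [0,0,0,-0.1,0.66,0.27,-1],
  [0,0,0,-0.1,0.66,0.27,-1],
  [0,0,0,0,0.17,0.11,-1],
  [0,0,0,0,0.17,0.11,-1],
  [0,0,0,0,0.17,0.11,-1],
  [0,0,0,0,0.17,0.11,-1],
])

```text
clock: 4.83
tool_pos: [0.5341, -0.1945, 0.166]
tcp_rot: [1.998, 1.79, 0.524]
ft_force: [0.0, 0.8, -0.4]
finger_gap: -0.0001
```

```bash
python3 - <<'E'
from h import *
st()
E
```

```text
t 4.83 tcp [ 0.5341 -0.1945  0.166 ] F [ 0.   0.8 -0.4]
[[ 0.107  0.842  0.529]
 [ 0.994 -0.095 -0.049]
 [ 0.009  0.531 -0.847]]
q [ 0.43  0.19 -0.1   2.25 -0.63  0.19  2.39]
```

Call:
drive_tool([
  [0,0,0,0,0.17,0.11,-1],
  [0,0,0,0,0.17,0.11,-1],
  [0,0,0,0,0.17,0.11,-1],
  [0,0,0,0,0.17,0.11,-1],
  [0,0,0,0,0.17,0.11,-1],
  [0,0,0,0,0.17,0.11,-1],
  [0,0,0,0,0.17,0.11,-1],
  [0,0,0,0,0.17,0.11,-1],
])

```text
clock: 5.5
tool_pos: [0.5504, -0.1965, 0.166]
tcp_rot: [1.998, 1.79, 0.524]
ft_force: [-2.6, 0.0, 0.7]
finger_gap: -0.0002
```

Call:
drive_tool([
  [0,0,0,0,0.17,0.11,-1],
  [0,0,0,0,0.17,0.11,-1],
  [0,0,0,0,0.17,0.11,-1],
  [0,0,0,0,0.17,0.11,-1],
  [0,0,0,0,0.17,0.11,-1],
  [0,0,0,0,0.17,0.11,-1],
  [0,0,0,0,0.17,0.11,-1],
  [0,0,0,0,0.17,0.11,-1],
])

```text
clock: 6.17
tool_pos: [0.5638, -0.1976, 0.1638]
tcp_rot: [2.002, 1.793, 0.522]
ft_force: [-13.4, 1.4, 0.5]
finger_gap: 0.0004
```

```bash
python3 - <<'E'
from h import *
st()
p,W=save('side','side3.png')
save('wrist','wrist3.png')
print([(np.round(r['point'],3),round(r['confidence'],2)) for r in arm.place_of('side','lever_knob')[:2]])
cv2.imwrite('pics/side3c.png',cv2.resize(p[180:380,220:460,::-1],None,fx=3,fy=3))
E
```

```text
t 6.17 tcp [ 0.5638 -0.1976  0.1638] F [-13.4   1.4   0.5]
[[ 0.107  0.845  0.525]
 [ 0.994 -0.096 -0.048]
 [ 0.01   0.527 -0.85 ]]
q [ 0.37  0.23 -0.05  2.19 -0.58  0.21  2.33]
[(array([ 0.58 , -0.2  ,  0.192]), 0.68)]
```

View pics/side3c.png

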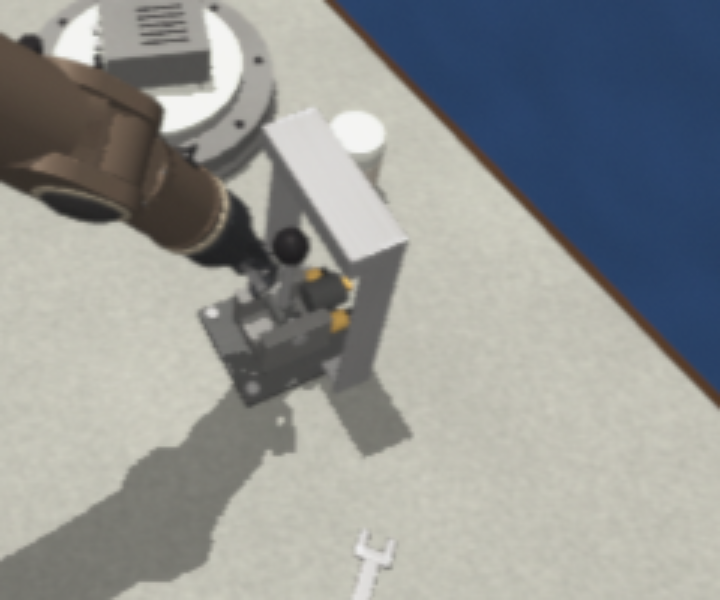

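The finger is on the knob, the force is 13 N, so the lever is in the detent. I'll keep the same steady pace.

Call:
drive_tool([
  [0,0,0,0,0.17,0.11,-1],
  [0,0,0,0,0.17,0.11,-1],
  [0,0,0,0,0.17,0.11,-1],
  [0,0,0,0,0.17,0.11,-1],
  [0,0,0,0,0.17,0.11,-1],
  [0,0,0,0,0.17,0.11,-1],
  [0,0,0,0,0.17,0.11,-1],
  [0,0,0,0,0.17,0.11,-1],
])

```text
clock: 6.98
tool_pos: [0.5808, -0.1994, 0.1637]
tcp_rot: [2.001, 1.793, 0.522]
ft_force: [-1.9, -0.3, -6.7]
finger_gap: 0.0001
```

```bash
python3 - <<'E'
from h import *
st()
p,W=save('side','side4.png')
print([(np.round(r['point'],3),round(r['confidence'],2)) for r in arm.place_of('side','lever_knob')[:2]])
cv2.imwrite('pics/side4c.png',cv2.resize(p[180:380,220:460,::-1],None,fx=3,fy=3))
E
```

```text
t 6.98 tcp [ 0.5808 -0.1994  0.1637] F [-1.9 -0.3 -6.7]
[[ 0.107  0.844  0.526]
 [ 0.994 -0.096 -0.048]
 [ 0.01   0.528 -0.849]]
q [ 0.34  0.26 -0.02  2.16 -0.56  0.21  2.3 ]
[(array([ 0.6  , -0.201,  0.191]), 0.77)]
```

View pics/side4c.png

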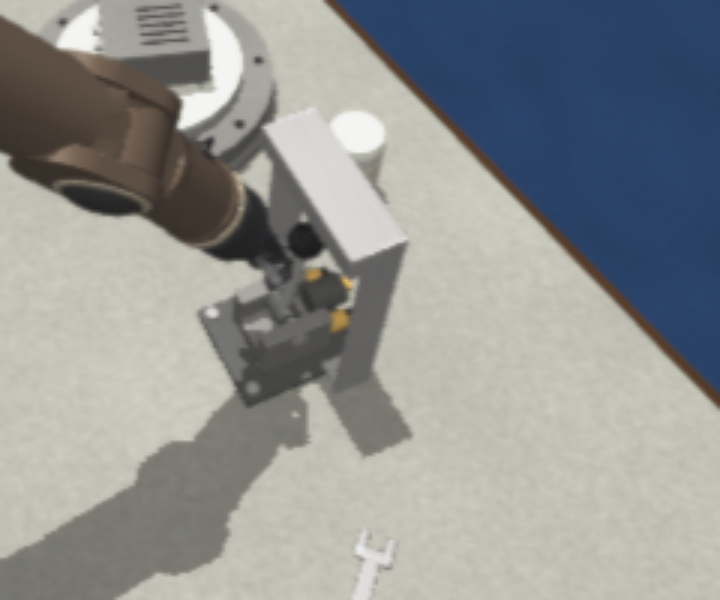

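Call:
drive_tool([
  [0,0,0,0,0.17,0.11,-1],
  [0,0,0,0,0.17,0.11,-1],
  [0,0,0,0,0.17,0.11,-1],
  [0,0,0,0,0,0,-1],
  [0,0,0,0,0,0,-1],
  [0,0,0,0,0,0,-1],
  [0,0,0,0,0,0,-1],
  [0,0,0,0,0,0,-1],
])

```text
clock: 7.75
tool_pos: [0.5885, -0.2006, 0.1656]
tcp_rot: [1.998, 1.79, 0.524]
ft_force: [0.5, 0.3, 0.1]
finger_gap: -0.0001
```

```bash
python3 - <<'E'
from h import *
st()
p,W=save('side','side5.png')
print([(np.round(r['point'],3),round(r['confidence'],2)) for r in arm.place_of('side','lever_knob')[:2]])
cv2.imwrite('pics/side5c.png',cv2.resize(p[180:380,220:460,::-1],None,fx=3,fy=3))
E
```

```text
t 7.75 tcp [ 0.5885 -0.2006  0.1656] F [0.5 0.3 0.1]
[[ 0.107  0.842  0.529]
 [ 0.994 -0.095 -0.05 ]
 [ 0.008  0.531 -0.847]]
q [ 0.33  0.26 -0.02  2.15 -0.56  0.21  2.29]
[(array([ 0.62 , -0.204,  0.19 ]), 0.67)]
```

View pics/side5c.png

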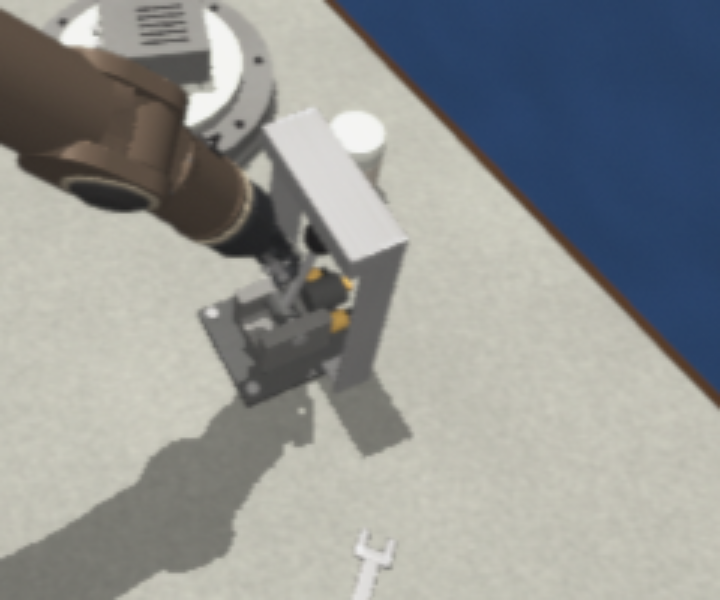

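The lever snapped to float: the knob is at x≈0.620 and the contact force is zero. I'll retreat along the same line, then untilt.

Call:
drive_tool([
  [0,0,0,0,-0.85,-0.53,-1],
  [0,0,0,0,-1.7,-1.06,-1],
  [0,0,0,0,-1.7,-1.06,-1],
  [0,0,0,0,-1.7,-1.06,-1],
  [0,0,0,0,-1.7,-1.06,-1],
  [0,0,0,0,-1.0,-2,-1],
  [0,0,0,0,0,-3,-1],
  [0,0,0,0,0,-3,-1],
])

```text
clock: 8.52
tool_pos: [0.4453, -0.1859, 0.2269]
tcp_rot: [2.002, 1.79, 0.521]
ft_force: [0.8, -0.3, 0.6]
finger_gap: 0.0002
```

Call:
drive_tool([
  [7,0,0,0,0,0,-1],
  [7,0,0,0,0,0,-1],
  [7,0,0,0,0,0,-1],
  [7,0,0,0,0,0,-1],
  [4,0,0,0,0,0,-1],
  [0,0,5.5,0,0,0,0],
  [0,0,5.5,0,0,0,1],
  [0,0,5.5,0,0,0,1],
])

```text
clock: 9.18
tool_pos: [0.4486, -0.1836, 0.2269]
tcp_rot: [2.604, 1.736, 0.056]
ft_force: [-0.1, -0.2, 0.0]
finger_gap: 0.0355
```

```bash
python3 - <<'E'
from h import *
s,M=st()
p,W=cloud('side','side6.png')
p2,W2=cloud('scene','scene6.png')
for c in ['side','scene']:
  for q in ['lever_knob','plunger_knob']:
    print(c,q,[(np.round(r['point'],3),round(r['confidence'],2)) for r in arm.place_of(c,q)[:2]])
m=(W[...,2]>.14)&(W[...,2]<.23)&(np.hypot(W[...,0]-.615,W[...,1]+.2)<.035)&(p.max(-1)<60)
from scipy.optimize import least_squares
P=W[m]; r=least_squares(lambda q:np.linalg.norm(P-q,axis=1)-.02,[.62,-.2,.18],loss='soft_l1',f_scale=.002); print('lk',len(P),r.x)
cv2.imwrite('pics/side6c.png',cv2.resize(p[140:340,200:440,::-1],None,fx=3,fy=3))
E
```

```text
t 9.18 tcp [ 0.4486 -0.1836  0.2269] F [-0.1 -0.2  0. ]
[[ 0.384  0.922  0.036]
 [ 0.923 -0.385  0.011]
 [ 0.024  0.029 -0.999]]
q [ 0.44  0.17 -0.15  1.95  0.01  1.    1.46]
side lever_knob [(array([ 0.619, -0.204,  0.191]), 0.72)]
side plunger_knob []
scene lever_knob [(array([ 0.619, -0.204,  0.187]), 0.69), (array([ 0.779, -0.063, -0.001]), 0.32)]
scene plunger_knob [(array([0.5  , 0.263, 0.117]), 0.52)]
lk 35 [ 0.62047488 -0.20753186  0.18633562]
```

View pics/side6c.png

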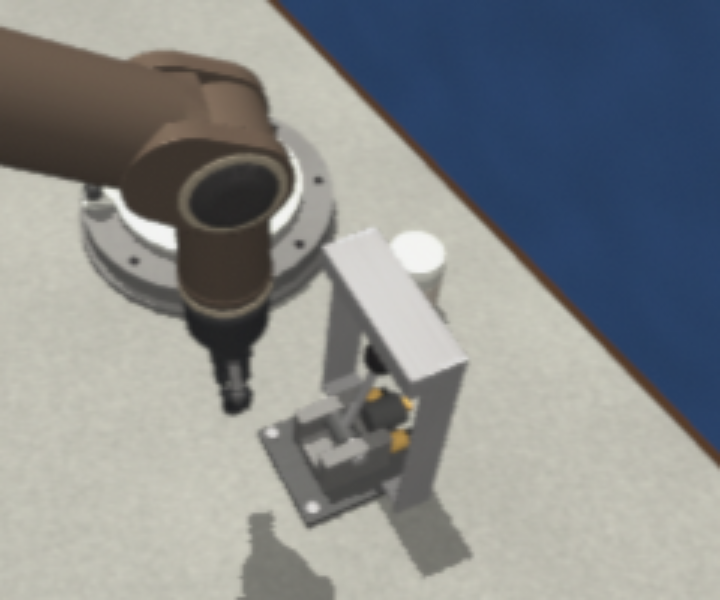

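Call:
drive_tool([
  [1.7,-1.4,0,3.5,-1,0,1],
  [0,0,0,3.5,-1,0,1],
  [0,0,0,3.5,-1,0,1],
  [0,0,0,3.5,-1,0,1],
  [0,0,0,3.5,-1,0,1],
  [0,0,0,3.5,-1,0,1],
  [0,0,0,3.5,-1,0,1],
  [0,0,0,3.5,-1,0,1],
])

```text
clock: 10.15
tool_pos: [0.4816, 0.1071, 0.2279]
tcp_rot: [2.608, 1.749, 0.0]
ft_force: [1.6, -0.4, 0.2]
finger_gap: 0.0854
```

Call:
drive_tool([
  [0,0,0,3.5,-1,0,1],
  [0,0,0,3.5,-1,0,1],
  [0,0,0,3.5,-1,0,1],
  [0,0,0,3,-1,0,1],
  [0,0,0,1,0,0,1],
  [0,0,0,0,0,0,1],
  [0,0,0,0,0,0,1],
  [0,0,0,0,0,0,1],
])

```text
clock: 10.82
tool_pos: [0.5002, 0.253, 0.2271]
tcp_rot: [2.61, 1.745, -0.002]
ft_force: [0.0, -0.4, 0.8]
finger_gap: 0.0851
```

```bash
python3 - <<'E'
from h import *
s,M=st()
p,W=cloud('wrist','wrist7.png')
for c in ['wrist']:
  for q in ['plunger_knob','table_axis']:
    print(c,q,[(np.round(r['point'],3),round(r['confidence'],2)) for r in arm.place_of(c,q)[:2]])
m=(p.max(-1)<60)&(abs(W[...,2]-.128)<.004)&(np.hypot(W[...,0]-.502,W[...,1]-.256)<.03)
P=W[m].astype(np.float32); print(len(P))
if len(P)>5: print('top circle',cv2.minEnclosingCircle(np.ascontiguousarray(P[:,:2])),P.mean(0), np.median(P,0))
E
```

```text
t 10.82 tcp [0.5002 0.253  0.2271] F [ 0.  -0.4  0.8]
[[ 0.382  0.924 -0.   ]
 [ 0.924 -0.382 -0.003]
 [-0.002  0.001 -1.   ]]
q [-0.23  0.34 -0.42  1.74  0.16  1.1   0.48]
wrist plunger_knob [(array([0.499, 0.258, 0.114]), 0.92)]
wrist table_axis []
1769
top circle ((0.5014393329620361, 0.2576007544994354), 0.01682404801249504) [0.5006806  0.25773787 0.12760943] [0.50054324 0.2578085  0.12791437]
```

View pics/wrist7.png

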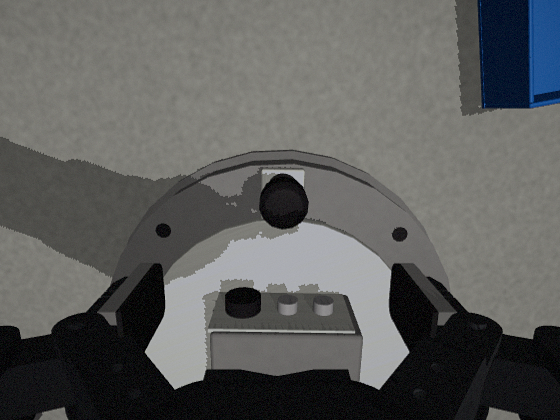

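The wrist view shows the knob at (285,203) and ring holes at (163,230) and (400,234). I'll work out both hole positions and refine the axis.

```bash
python3 - <<'E'
from h import *
p,W=cloud('wrist','wrist8.png'); c=arm.get_calibration('wrist')
K,R,t=c['mtx'],c['R'],c['t']
g=p.max(-1)
H=[]
for u0,v0 in [(163,230),(400,234)]:
    sub=(g[v0-14:v0+15,u0-14:u0+15]<45)
    yy,xx=np.nonzero(sub); u=xx.mean()+u0-14; v=yy.mean()+v0-14
    d=R.T@np.array([(u-K[0,2])/K[0,0],(v-K[1,2])/K[1,1],1]); o=-R.T@t
    X=o+d*(.05-o[2])/d[2]; H.append(X[:2]); print(len(xx),u,v,X)
a=np.array([.640,.1965]); k=np.array([.5014,.2577])
for h in H: print(h, np.linalg.norm(h-a), np.degrees(np.arctan2(*(h-a)[::-1])))
print('k',np.linalg.norm(k-a),np.degrees(np.arctan2(*(k-a)[::-1])))
from scipy.optimize import least_squares
f=lambda q: np.concatenate([[*(q[:2]+.15*np.array([np.cos(q[2]+o),np.sin(q[2]+o)])-P)] for o,P in ((0,k),(np.pi/4,H[0]),(-np.pi/4,H[1]))])
for sg in (1,-1):
    HH=H if sg==1 else H[::-1]
    f=lambda q: np.concatenate([q[:2]+.15*np.array([np.cos(q[2]+o),np.sin(q[2]+o)])-P for o,P in ((0,k),(np.pi/4,HH[0]),(-np.pi/4,HH[1]))])
    r=least_squares(f,[.64,.1965,2.74]); print(sg,r.x,np.degrees(r.x[2]),np.round(r.fun,4))
E
```

```text
176 162.5965909090909 229.9659090909091 [0.49985744 0.14299554 0.05      ]
160 398.75625 233.2875 [0.58420274 0.33784726 0.05      ]
[0.49985744 0.14299554] 0.1500088802086595 -159.10384510318258
[0.58420274 0.33784726] 0.1519617794280807 111.54177750583393
k 0.1515103956829366 156.1757394171046
1 [0.63928095 0.19826739 2.73342438] 156.61368059805838 [ 0.0002  0.0001 -0.      0.     -0.0002 -0.0001]
-1 [0.41772801 0.2941765  5.87427655] 336.57125396990267 [ 0.054  -0.0232 -0.027   0.0115 -0.027   0.0117]
```

The fit of knob and two holes has a 0.2 mm residual: axis (0.6393,0.1983), plunger at 156.6°, target hole (0.4999,0.1430). I'll descend and grasp.

Call:
drive_tool([
  [0,0,0,0.5,0,0,1],
  [0,0,0,0,0,2.5,1],
  [0,0,0,0,0,2.5,1],
  [0,0,0,0,0,2.5,1],
  [0,0,0,0,0,2.5,1],
  [0,0,0,0,0,2,1],
  [0,0,0,0,0,1.4,1],
  [0,0,0,0,0,0,1],
])

```text
clock: 11.68
tool_pos: [0.5005, 0.2581, 0.0904]
tcp_rot: [2.61, 1.747, -0.009]
ft_force: [0.0, -0.1, -1.0]
finger_gap: 0.0854
```

Call:
drive_tool([
  [0,0,0,0,0,0,0.3],
  [0,0,0,0,0,0,0],
  [0,0,0,0,0,0,-0.3],
  [0,0,0,0,0,0,-0.5],
  [0,0,0,0,0,0,-0.6],
  [0,0,0,0,0,0,-0.6],
  [0,0,0,0,0,0,-0.6],
  [0,0,0,0,0,0,-0.6],
], newtons=40)

```text
clock: 12.35
tool_pos: [0.5024, 0.259, 0.0947]
tcp_rot: [2.609, 1.746, 0.001]
ft_force: [-1.4, -1.6, 6.8]
finger_gap: 0.0325
```

```bash
python3 - <<'E'
from h import *
s,M=st(); save('wrist','wrist9.png'); save('scene','scene9.png')
E
```

```text
t 12.35 tcp [0.5024 0.259  0.0947] F [-1.4 -1.6  6.8]
[[ 0.381  0.924  0.002]
 [ 0.924 -0.381 -0.002]
 [-0.001  0.002 -1.   ]]
q [-0.27  0.5  -0.39  1.86  0.25  0.83  0.4 ]
```

View pics/wrist9.png

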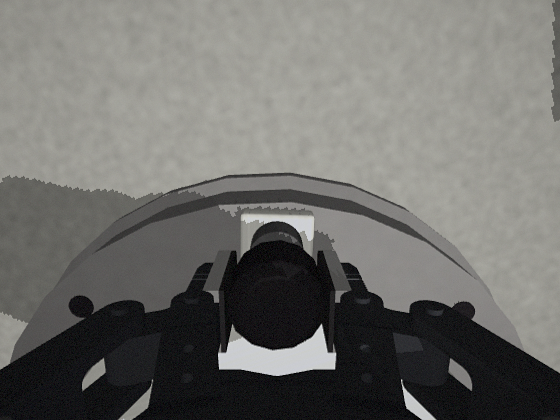

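Grip confirmed: the knob sits between the pads at (277,295). Next I'll lift it about 17 mm.

Call:
drive_tool([
  [0,0,0,0,0,-0.25,-0.6],
  [0,0,0,0,0,-0.25,-0.6],
  [0,0,0,0,0,-0.25,-0.6],
  [0,0,0,0,0,-0.25,-0.6],
  [0,0,0,0,0,-0.25,-0.6],
  [0,0,0,0,0,-0.25,-0.6],
  [0,0,0,0,0,-0.2,-0.6],
  [0,0,0,0,0,0,-0.6],
], newtons=50)

```text
clock: 13.12
tool_pos: [0.5022, 0.2589, 0.1107]
tcp_rot: [2.609, 1.746, -0.001]
ft_force: [2.0, -2.7, -8.1]
finger_gap: 0.0322
```

```bash
python3 - <<'E'
from h import *
s,M=st(); save('wrist','wrist10.png'); p,_=save('scene','scene10.png')
cv2.imwrite('pics/scene10c.png',cv2.resize(p[190:310,240:420,::-1],None,fx=4,fy=4))
for c in ['wrist','scene']: print([(np.round(r['point'],3),round(r['confidence'],2)) for r in arm.place_of(c,'plunger_knob')[:2]])
E
```

```text
t 13.12 tcp [0.5022 0.2589 0.1107] F [ 2.  -2.7 -8.1]
[[ 0.381  0.924  0.001]
 [ 0.924 -0.381 -0.002]
 [-0.001  0.001 -1.   ]]
q [-0.26  0.48 -0.39  1.85  0.23  0.86  0.41]
[(array([0.501, 0.263, 0.128]), 0.57)]
[(array([0.5  , 0.261, 0.135]), 0.47)]
```

View pics/wrist10.png

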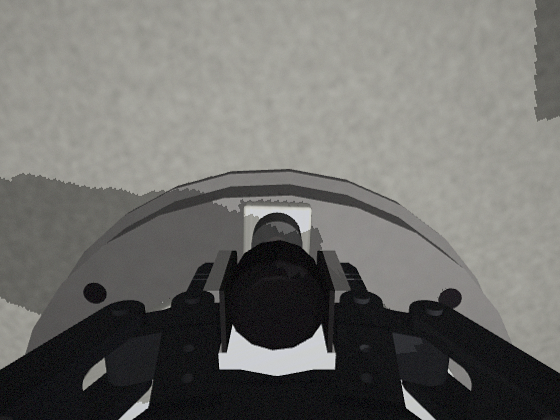

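View pics/scene10c.png

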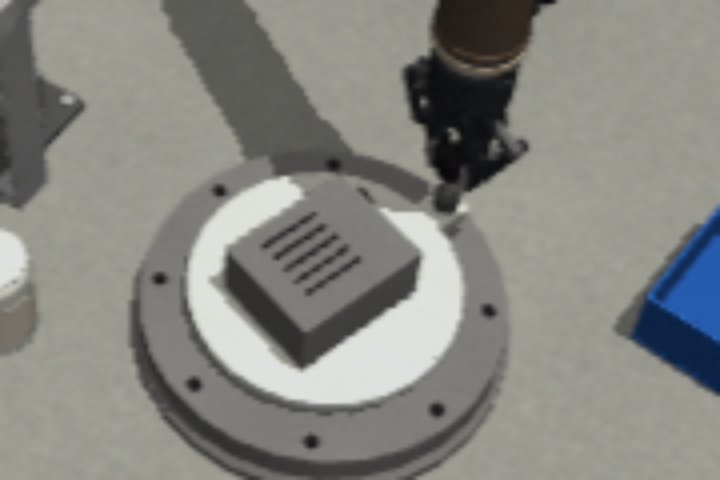

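The plunger is up about 16 mm with a spring pull of 8 N. Now I'll swing the table counter-clockwise about its axis.

Call:
drive_tool([
  [0,0,-1.5,-0.39,0.01,0,-0.6],
  [0,0,-3,-0.785,0.02,0,-0.6],
  [0,0,-3,-0.785,0.02,0,-0.6],
  [0,0,-3,-0.785,0.02,0,-0.6],
  [0,0,-3,-0.785,0.02,0,-0.6],
  [0,0,-3,-0.785,0.02,0,-0.6],
  [0,0,-3,-0.785,0.02,0,-0.6],
  [0,0,-1.5,-0.39,0.01,0,-0.6],
])

```text
clock: 13.98
tool_pos: [0.4895, 0.2056, 0.1101]
tcp_rot: [-2.245, -2.197, 0.003]
ft_force: [0.4, 1.0, -8.2]
finger_gap: 0.0324
```

```bash
cat >> h.py <<'E'
def ang(s):
    d=s['tool_pos'][:2]-np.array([.6393,.1983]); a=np.degrees(np.arctan2(d[1],d[0]))%360
    print('r',round(np.linalg.norm(d),4),'table deg',round(a-156.6,2))
E
python3 - <<'E'
from h import *
s,M=st(); ang(s)
E
```

```text
t 13.98 tcp [0.4895 0.2056 0.1101] F [ 0.4  1.  -8.2]
[[ 0.021  1.    -0.002]
 [ 1.    -0.021 -0.001]
 [-0.001 -0.002 -1.   ]]
q [-0.11  0.44 -0.48  1.92  0.27  0.84  0.81]
r 0.15 table deg 20.61
```

Call:
drive_tool([
  [0,0,-2,-0.52,0.01,0,-0.6],
  [0,0,-3.5,-0.916,0.03,0,-0.6],
  [0,0,-4,-1.047,0.04,0,-0.6],
  [0,0,-4,-1.047,0.04,0,-0.6],
  [0,0,-4,-1.047,0.04,0,-0.6],
  [0,0,-4,-1.047,0.04,0,-0.6],
  [0,0,-2.5,-0.654,0.015,0,-0.6],
  [0,0,0,0,0,0,-0.6],
])

```text
clock: 14.65
tool_pos: [0.4998, 0.143, 0.1094]
tcp_rot: [-1.739, -2.613, 0.009]
ft_force: [-4.6, -1.3, -8.1]
finger_gap: 0.0324
```

```bash
python3 - <<'E'
from h import *
s,M=st(); ang(s)
p,_=save('scene','scene12.png')
cv2.imwrite('pics/scene12c.png',cv2.resize(p[190:310,240:420,::-1],None,fx=4,fy=4))
E
```

```text
t 14.65 tcp [0.4998 0.143  0.1094] F [-4.6 -1.3 -8.1]
[[-0.386  0.922 -0.006]
 [ 0.922  0.386 -0.003]
 [-0.001 -0.006 -1.   ]]
q [ 0.08  0.45 -0.57  1.94  0.32  0.85  1.31]
r 0.1501 table deg 45.03
```

View pics/scene12c.png

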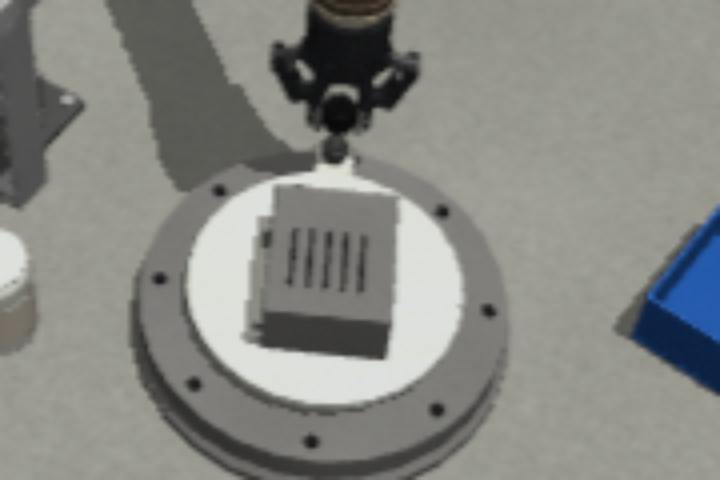

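The knob is over the target hole, within about 0.5° of uncertainty. I'll back off 0.5 mm and lower it gripped, watching force.

Call:
drive_tool([
  [0,0,0,0.05,0,0,-0.6],
  [0,0,0,0,0,0.2,-0.6],
  [0,0,0,0,0,0.2,-0.6],
  [0,0,0,0,0,0.2,-0.6],
  [0,0,0,0,0,0.2,-0.6],
  [0,0,0,0,0,0.2,-0.6],
  [0,0,0,0,0,0.2,-0.6],
  [0,0,0,0,0,0,-0.6],
])

```text
clock: 15.37
tool_pos: [0.4992, 0.1444, 0.0973]
tcp_rot: [-1.741, -2.612, 0.009]
ft_force: [-3.9, -2.2, -8.3]
finger_gap: 0.032
```

```bash
python3 - <<'E'
from h import *
s,M=st(); ang(s)
E
```

```text
t 15.37 tcp [0.4992 0.1444 0.0973] F [-3.9 -2.2 -8.3]
[[-0.385  0.923 -0.006]
 [ 0.923  0.385 -0.004]
 [-0.001 -0.006 -1.   ]]
q [ 0.07  0.46 -0.56  1.95  0.33  0.83  1.29]
r 0.1502 table deg 44.45
```

The pin is already well below the ring top (about 3 mm up, with the spring still pulling), so it's in the hole. I'll lower the rest and release.

Call:
drive_tool([
  [0,0,0,0,0,0.15,-0.6],
  [0,0,0,0,0,0.15,-0.6],
  [0,0,0,0,0,0.05,-0.6],
  [0,0,0,0,0,0,-0.5],
  [0,0,0,0,0,0,-0.2],
  [0,0,0,0,0,0,0.1],
  [0,0,0,0,0,0,0.5],
  [0,0,0,0,0,0,0.9],
])

```text
clock: 16.03
tool_pos: [0.5027, 0.1459, 0.0956]
tcp_rot: [1.741, 2.613, 0.001]
ft_force: [-0.1, 0.2, -0.1]
finger_gap: 0.0691
```

```bash
python3 - <<'E'
from h import *
s,M=st(); print(s['finger_gap']); ang(s)
p,W=cloud('wrist','wrist13.png')
m=(p.max(-1)<60)&(abs(W[...,2]-.13)<.012)&(np.hypot(W[...,0]-.5,W[...,1]-.143)<.022)
P=W[m].astype(np.float32); print(len(P), np.median(P,0), np.percentile(P[:,2],[5,50,95]) if len(P) else 0)
print([(np.round(r['point'],3),round(r['confidence'],2)) for r in arm.place_of('wrist','plunger_knob')[:2]])
E
```

```text
t 16.03 tcp [0.5027 0.1459 0.0956] F [-0.1  0.2 -0.1]
[[-0.385  0.923  0.001]
 [ 0.923  0.385 -0.   ]
 [-0.001  0.001 -1.   ]]
q [ 0.06  0.47 -0.56  1.95  0.34  0.82  1.28]
0.06913416829026056
r 0.1464 table deg 44.4
7372 [0.49580854 0.14251593 0.12767088] [0.12202707 0.12767089 0.12889787]
[(array([0.498, 0.147, 0.115]), 0.84)]
```

View pics/wrist13.png

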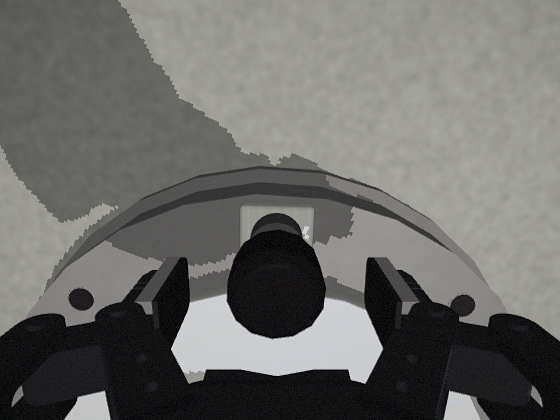

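The knob top is at z = 0.1277, the same as at the start when fully down. I'll retreat straight up.

Call:
drive_tool([
  [0,0,0,0,0,0,1],
  [0,0,0,0,0,-1,1],
  [0,0,0,0,0,-2.5,1],
  [0,0,0,0,0,-3,1],
  [0,0,0,0,0,-3,1],
  [0,0,0,0,0,-3,1],
  [0,0,0,0,0,-2,1],
  [0,0,0,0,0,0,1],
])

```text
clock: 16.8
tool_pos: [0.5042, 0.1464, 0.2454]
tcp_rot: [1.739, 2.609, 0.007]
ft_force: [0.5, 0.2, 0.0]
finger_gap: 0.0853
```

```bash
python3 - <<'E'
from h import *
s,M=st()
p,W=cloud('wrist','wrist14.png')
m=(p.max(-1)<60)&(abs(W[...,2]-.13)<.014)&(np.hypot(W[...,0]-.5,W[...,1]-.143)<.03)
P=W[m].astype(np.float32); print(len(P), np.percentile(P[:,2],[5,50,95]))
Q=P[abs(P[:,2]-.128)<.004]; c=cv2.minEnclosingCircle(np.ascontiguousarray(Q[:,:2])); print(c)
d=np.array(c[0])-[.6393,.1983]; print('table deg',np.degrees(np.arctan2(d[1],d[0]))%360-156.6)
ps,Ws=save('side','side14.png'); pp,_=save('scene','scene14.png')
for c,q in [('side','lever_knob'),('scene','lever_knob'),('side','tin'),('side','wrench'),('side','bin'),('wrist','plunger_knob')]: print(c,q,[(np.round(r['point'],3),round(r['confidence'],2)) for r in arm.place_of(c,q)[:1]])
cv2.imwrite('pics/final.png',np.hstack([cv2.resize(ps[140:400,160:460,::-1],(400,346)),cv2.resize(pp[130:320,180:440,::-1],(400,346))]))
print(arm.sense()['clock'])
E
```

```text
t 16.8 tcp [0.5042 0.1464 0.2454] F [0.5 0.2 0. ]
[[-0.385  0.923  0.008]
 [ 0.923  0.385  0.   ]
 [-0.003  0.007 -1.   ]]
q [ 0.14  0.29 -0.63  1.79  0.19  1.11  1.41]
1660 [0.12175598 0.12547861 0.12683502]
((0.49781012535095215, 0.14313267171382904), 0.015942959114909172)
table deg 44.70096008833082
side lever_knob [(array([ 0.617, -0.205,  0.188]), 0.62)]
scene lever_knob [(array([ 0.621, -0.205,  0.187]), 0.66)]
side tin [(array([ 0.781, -0.069,  0.001]), 0.81)]
side wrench [(array([ 0.472, -0.498,  0.   ]), 0.91)]
side bin [(array([0.444, 0.527, 0.   ]), 0.62)]
wrist plunger_knob [(array([0.495, 0.146, 0.113]), 0.55)]
17.25
```

View pics/final.png

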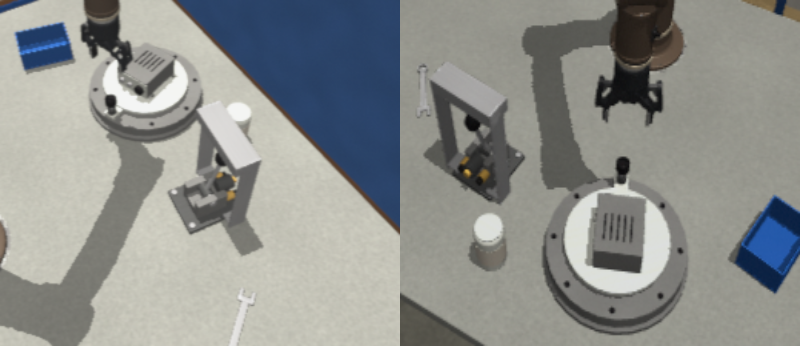

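View pics/wrist14.png

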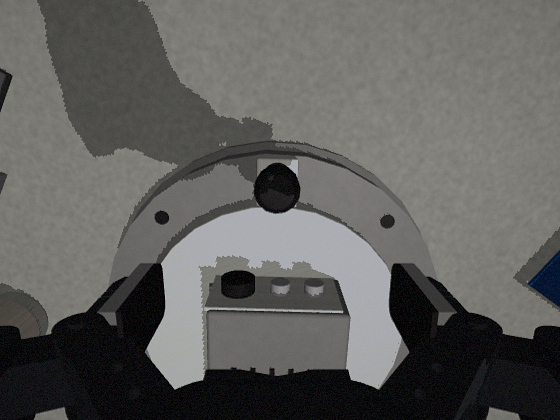

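The knob is fully down in the next hole, the lever is still in float, and the tin, wrench and bin haven't moved. I'm handing in.

```bash
python3 - <<'E'
from h import *
print(arm.close_job())
E
```

```text
the job is handed in; nothing more can be done
None
```

The job is done and handed in at about 17 s, well inside the 58 s limit.

- **Brake lever:** I pushed the knob forward under the hood with the gripper shut and tilted about 32°, at a steady 24 mm/s. The highest force I read was 13 N, in the detent. The lever snapped to float and was still there in the last pictures, with the knob at x ≈ 0.62 m. That puts the lever angle at about 0.57–0.6, level with the low end of the float range given your camera accuracy.
- **Table:** I pulled the plunger up about 16 mm, turned the table 45° counter-clockwise, lowered the pin into the hole and let go.
- **Last checks:** Measured from the knob, the table stands at 44.7°, within the pin's play of about ±0.6°.
    - **Plunger height:** the knob top read 127.7 mm right after release, against 127.6–127.9 mm at the start. From higher up it read 125.5 mm, about 2 mm lower, which is about the calibration error. Both mean fully down.
    - **Other objects:** the tin, wrench and bin measured where they were at the start. The gripper was about 12 cm clear of the knob with no contact force.

No check failed.

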